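# Hold the solder-wire feeder open for threading

## Task

A new end of wire has to be threaded through the solder-wire feeder. Swing its clamp lever out of the fork of the pressure arm and fold it all the way down; then press the arm's thumb pad down against its spring, past the click of the ratchet, as far as it goes, and keep holding it down there with the fingertips: the program finishes while the robot is still holding it. Leave the other things on the desk where they are.

Things in the scene. Friction and masses are not known exactly. Their poses are not given: they have to be found in the camera images.
- feeder: Solder-wire feeder, fixed on the desk. Origin on the desk at the panel's front face; z up, +x behind the panel, +y to the left as one faces the panel; turned up to 20 deg. Upright panel x 0..6, y -58..70 mm, top at z 135; base plate 12 mm high, x -63..101, y -65..85; behind the panel a motor, a black box and a green-flanged reel (up to z 87). Arm, lever and rollers are on the -x side.
- lever_grip (a point): Centre of the clamp lever's grip: black barrel, 16 mm thick, 36 mm long, along the feeder's x, fixed on a 7 mm steel rod 122 mm from the lever's hinge. Starts upright, 167 mm above the desk, at the left end of the arm. A steel cross nut (15 mm thick, 22 mm long) on the rod, 86.5 mm from the hinge, sits over the arm's fork. Pinch or straddle it from above, or push it.
- lever_hinge (a point): Hinge of the clamp lever: in the feeder's frame at x = -32, y = +48, z = +45 mm, its axis along the feeder's x.
- clamp_lever (a joint): Clamp lever, rad: 0 = shut, upright in the arm's fork (blocks the arm but for about 0.04 rad of play); starts at 0 to 0.05; grows as it swings away from the arm to the feeder's +y and down; 1.4 = fully folded, out to the left, grip about 66 mm above the desk. Stiff hinge (about 1 N at the grip): it stays where it is left.
- thumb_pad (a point): Centre of the top of the black ribbed thumb pad (34 mm along the feeder's x, 30 mm wide, 9 mm thick) at the end of the pressure arm's tail, beyond the panel's right edge. At rest about 148 mm above the desk, sloping 17 deg (lower toward the panel); it goes down about 57 mm to the stop on an arc round the arm's pivot, level at half stroke.
- pivot_pin (a point): Pivot of the pressure arm: in the feeder's frame at x = -32, y = -10, z = +115 mm, its axis along the feeder's x. The thumb pad's centre is 100 mm from it.
- pressure_arm (a joint): Pressure arm, rad: 0 = at rest, roller on roller; grows as the thumb pad goes down and the idler roller lifts off the drive roller; 0.58 = on the stop pin. A spring pushes back: about 3 N at the pad at first, 8 N at the stop, 1 to 2 N more while the tooth lifts the pawl. Let go after the click it springs back only to the ratchet tooth, at about 0.39.
- pawl (a joint): Angle of the ratchet pawl below the arm's pivot, in rad: 0 = at rest; the tooth of the arm lifts it to about 0.17 and it snaps back to 0 as the arm passes about 0.30 to 0.40 (the click).
- tweezers: Bystander: black tweezers, 114 mm long, 8 mm high. Origin: centre of its underside.
- flux_dish: Bystander: shallow clear dish, 29 mm across, 8 mm high. Origin: centre of its underside.
- syringe: Bystander: pale flux syringe, 82 mm long, 13 mm high. Origin: centre of its underside.
- tester: Bystander: black hand-held component tester, 52 x 68 x 20 mm. Origin: centre of its underside.
- cleaner_tin: Bystander: tin of copper wool, 42 mm across, 48 mm high. Origin: centre of its underside.
- stick_jar: Bystander: clear jar of wooden sticks, 33 mm across, 72 mm high. Origin: centre of its underside.
- meter: Bystander: small red multimeter, 92 x 58 x 39 mm. Origin: centre of its underside.

How it is judged:
On the way, in this order (a step that is already met when the one before it is completed fails the run):
1. the clamp lever is folded down (value of joint clamp_lever above 1.2 rad), for 0.2 s.
2. the pressure arm is pushed past the click, with the pawl dropped in behind its tooth (value of joint pressure_arm above 0.43 rad and value of joint pawl below 0.05 rad and value of joint clamp_lever above 1.15 rad), for 0.2 s.
At the end, for the whole second after the job is handed in: The clamp lever is folded down (past 1.15 of 1.4 rad), the pressure arm is held still by the fingers (at least 2 N between fingers and arm, slower than 0.05 rad/s) at more than 0.48 of 0.58 rad, with the pawl back home behind the tooth (below 0.05 rad) and not carrying the arm (below 0.5 N) (value of joint clamp_lever above 1.15 rad and value of joint pressure_arm above 0.48 rad and velocity of joint pressure_arm between -0.05 and 0.05 rad/s and value of joint pawl below 0.05 rad and contact force between the fingers and pressure_arm above 2 N and contact force between pawl and pressure_arm below 0.5 N); the arm keeps its last pose, push and grip.
It fails at once if another thing on the desk is moved by more than 20 mm (distance of any of tweezers, flux_dish, syringe, tester, cleaner_tin, stick_jar, meter from where it was at the start of the episode above 0.02 m).
It also fails if it takes over 45 s, if anything falls off the work surface, if the arm or the gripper's body presses on something with over 40 N, if the wrist force passes 120 N, or if a joint passes its speed limit or range.

## Robot

A 7-joint arm with a two-finger parallel gripper is mounted at the origin on the work surface; the furniture and walls round the work are solid. World frame = base frame: x ahead of the robot, y to its left, z up, the work surface at z = 0. Lengths are in m, angles in rad, forces in N, time in s.
With the tool pointing down it reaches from about 0.35 to 0.9 m from the base axis. Payload 7.2 kg.
Tool frame: the origin (TCP) lies between the finger pads; the fingertips stand 14 mm ahead of it and the grasp point (between the pads) lies 5 mm behind it (arm.tcp_to_tips is the z of the fingertips in the tool frame, in m); z points along the fingers, y is the line along which they close (so a half turn about z gives the same grasp; the last joint's range is limited). The gripper opens to 88 mm and grips with 3 to 60 N. Pads are 20 mm wide; open, the fingers measure 115 mm over their backs; the gripper's body (75 mm by 178 mm) begins 61 mm behind the grasp point.
Start: joints at [-1.355, 0.411, -0.013, 1.596, 0.006, 1.134, -0.082], TCP at [0.175, 0.6, 0.237] pointing down, gripper open.
Joint ranges: [-2.95, 2.95], [-0.29, 1.99], [-1.47, 1.44], [0.14, 2.54], [-1.03, 4.17], [0.13, 1.85], [-2.86, 2.86]. Speed limits (rad/s): [2.39, 2.39, 3.01, 3.01, 3.14, 3.14, 3.14].

## Interface

Orientations are given as a unit quaternion [w, x, y, z].
In Python, from workcell import arm gives the robot as it stands. The module is installed in compiled form; this text tells all that it offers. Calls block until the motion is done:
- arm.move_ptp(position, orientation): joint-space move of the TCP to a pose.
- arm.move_linear(position, frame=None, velocity=0.15): straight line of the TCP; frame=None keeps the orientation; velocity is the mean speed in m/s.
- arm.move_j(angles): joint-space move.
- arm.set_gripper(opening): opening from 0.0 (shut) to 1.0 (fully open); the grip force is fixed at half the most; returns when the fingers have stopped.
- arm.wait(seconds).
- arm.inverse_kinematics(position, orientation): joint angles nearest the present ones, or None.
- arm.snapshot(name): name is "scene" or "side" or "wrist"; returns (picture, depth): 420x560x3 uint8, red, green, blue; 420x560 float32, m along the optical axis (not along the pixel's ray), 0 where there is no reading.
- arm.camera_info(name): a dict with "mtx" (3x3 intrinsics, pixels), "xyz" and "attitude" of the camera in the world. Camera axes: x right, y up, looking along -z (the intrinsics and any distortion apply to the point x, -y, -z); pixel columns grow to the right and rows downward; lengths in m; the calibration is good to about 2 mm. A picture is of the moment at which its call begins: read the wrist's pose just before it. camera_info takes no time and is no camera call; for the wrist camera it gives the pose at the moment of the call.
A pose or a line that the arm cannot do raises arm.PlanningError and nothing moves.
- arm.finish_job(): hands the job in; it is judged then, once.
Readings, each from a call of its own:
- arm.read_time_s(): time.
- arm.read_joints(): joint angles.
- arm.read_qd(): joint speeds.
- arm.read_joint_torque(): joint torques, N m.
- arm.read_position(): TCP position.
- arm.read_tcp_rot(): TCP orientation.
- arm.read_contact_force(): force on the tool from outside, world axes, zero at the start.
- arm.read_wrist_torque(): the same for the moment, N m.
- arm.read_grip_width(): opening from 0.0 (shut) to 1.0 (fully open).
- arm.read_grip_force(): force on a finger pad.
Only numpy, scipy, OpenCV 4.12 (cv2) and the standard library are available. Lean on these libraries where they do the work, as an engineer would, in place of code of your own. Each camera call takes 0.05 s, during which the arm holds its last target. There are 200 camera calls.

## Working session

There is one attempt and no reset: what is moved stays moved. The work goes in short steps, each a Python script; the robot and the scene stay as the last script left them, time stands still between calls to the robot, and variables do not carry over. Pictures are saved under pics/ and viewed, at most 10 in all, crops included, and the job is handed in when it is done.

```bash
mkdir -p pics
cat > h.py <<'E'
import numpy as np, cv2
from workcell import arm
from scipy.spatial.transform import Rotation as R
def snap(n,f):
    ci=arm.camera_info(n); p,d=arm.snapshot(n)
    cv2.imwrite(f'pics/{f}.png',p[:,:,::-1]); np.savez(f'pics/{f}.npz',p=p,d=d,mtx=ci['mtx'],xyz=ci['xyz'],att=np.array(ci['attitude']))
    return ci
def rot(a):
    a=np.array(a)
    return a if a.shape==(3,3) else R.from_quat(a,scalar_first=True).as_matrix()
def cloud(f):
    z=np.load(f'pics/{f}.npz'); d=z['d']; K=z['mtx']; v,u=np.indices(d.shape)
    P=np.stack([(u-K[0,2])/K[0,0]*d,-(v-K[1,2])/K[1,1]*d,-d],-1)
    return P@rot(z['att']).T+z['xyz']
E
python3 - <<'E'
from h import *
for n in('scene','side'):
    print(arm.camera_info(n)); snap(n,n+'0')
print(arm.read_time_s(),arm.tcp_to_tips,arm.read_tcp_rot())
a=cv2.imread('pics/scene0.png');cv2.imwrite('pics/s0.png',a)
E
```

```text
{'mtx': array([[483.23176102,   0.        , 279.50550516],
       [  0.        , 483.23176102, 211.839564  ],
       [  0.        ,   0.        ,   1.        ]]), 'xyz': array([0.216405  , 0.7607156 , 0.53759152]), 'attitude': array([-0.17516571, -0.12135693,  0.52527979,  0.82381467])}
{'mtx': array([[492.70433863,   0.        , 278.11003887],
       [  0.        , 492.70433863, 211.95321523],
       [  0.        ,   0.        ,   1.        ]]), 'xyz': array([1.02847177, 0.40629877, 0.80697565]), 'attitude': array([0.35207   , 0.12776448, 0.33761425, 0.86356214])}
0.1 0.014 [-4.97331929e-05  1.41416560e-01  9.89949948e-01 -6.73767535e-04]
```

View pics/scene0.png

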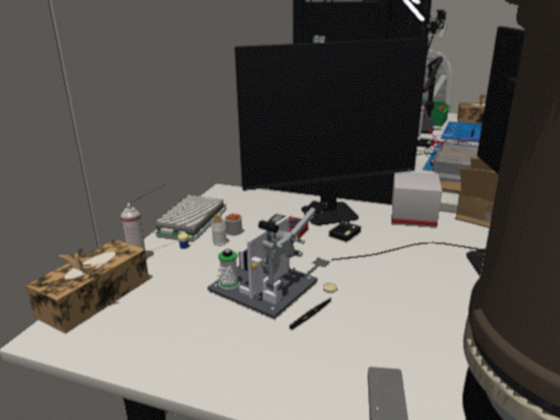

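View pics/side0.png

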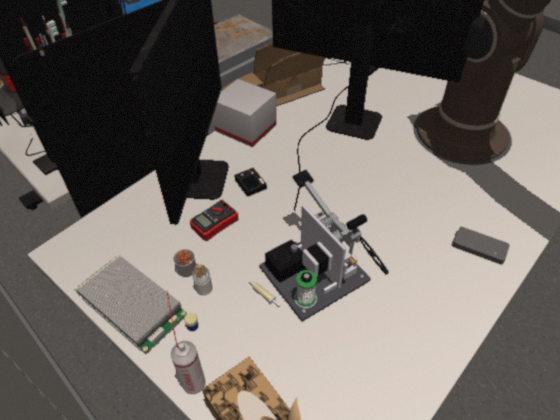

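The scene view shows the feeder at about (268,270), with the grip near (268,225). In the side view the grip is at (357,222) and the pad is possibly at (303,178). I'll enlarge both to check.

Run:
```python
from h import *
a=cv2.imread('pics/scene0.png')[180:330,190:390];b=cv2.imread('pics/side0.png')[150:330,230:420]
a=cv2.resize(a,(400*1,300),interpolation=cv2.INTER_CUBIC);b=cv2.resize(b,(400,379),interpolation=cv2.INTER_CUBIC)
o=np.zeros((379,800,3),np.uint8);o[:300,:400]=a;o[:,400:]=b;cv2.imwrite('pics/c0.png',o)
s=cloud('scene0');t=cloud('side0')
for P,l in((s,[(268,225),(268,222),(318,208),(262,290),(240,270),(320,262),(330,287)]),(t,[(357,222),(303,178),(322,228),(345,280),(330,195),(366,277)])):
    for u,v in l: print(u,v,P[v,u].round(4))
```

```text
268 225 [0.5484 0.0967 0.171 ]
268 222 [0.5501 0.093  0.1747]
318 208 [ 0.5127 -0.053   0.1466]
262 290 [0.5811 0.0654 0.0105]
240 270 [0.6537 0.021  0.0128]
320 262 [ 0.5221 -0.098  -0.0025]
330 287 [ 0.4666 -0.0036  0.0052]
357 222 [0.5555 0.0944 0.1719]
303 178 [ 0.5251 -0.0625  0.1488]
322 228 [0.5793 0.0382 0.1291]
345 280 [0.5676 0.0954 0.0123]
330 195 [ 0.4069 -0.0869 -0.0014]
366 277 [0.534  0.1197 0.0131]
```

View pics/c0.png

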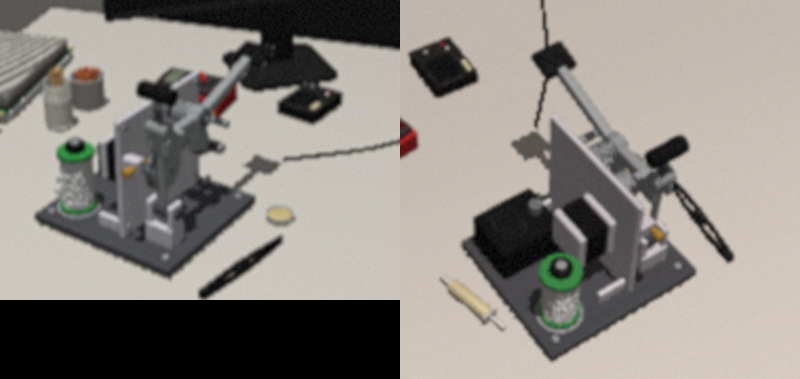

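Seen in both views: the feeder's +x is roughly world +x, with a yaw of about -10°. The pad is near (0.525,-0.06,0.148) and the grip near (0.553,0.095,0.17). Next I'll fit the pose from the point clouds.

Run:
```python
from h import *
for f in('scene0','side0'):
    P=cloud(f).reshape(-1,3); col=np.load(f'pics/{f}.npz')['p'].reshape(-1,3).astype(int)
    near=(np.abs(P[:,0]-.58)<.16)&(np.abs(P[:,1]-.02)<.16)
    dark=col.max(1)<95
    def rect(m,n):
        Q=(P[m][:,:2]*1000).astype(np.float32); r=cv2.minAreaRect(Q); print(f,n,len(Q),[np.round(x,1) for x in r])
    rect(near&dark&(np.abs(P[:,2]-.012)<.005),'base')
    m=near&(np.abs(P[:,2]-.135)<.004)&~dark&(col.max(1)-col.min(1)<25)&(P[:,1]>-.04); 
    Q=P[m]; print(Q.mean(0).round(4), len(Q))
    for n,c,r,zz in(('grip',(.55,.094),.035,(.15,.19)),('pad',(.525,-.062),.035,(.12,.17))):
        m=dark&(np.hypot(P[:,0]-c[0],P[:,1]-c[1])<r)&(P[:,2]>zz[0])&(P[:,2]<zz[1]); Q=P[m]
        print(f,n,len(Q),Q.mean(0).round(4),Q.min(0).round(4),Q.max(0).round(4)); rect(m,n)
    # panel plane back face
    m=near&(P[:,2]>.095)&(P[:,2]<.132)&~dark&(P[:,1]>-.02)&(P[:,0]>.55)
    Q=P[m]; l=cv2.fitLine((Q[:,:2]*1000).astype(np.float32),cv2.DIST_HUBER,0,.01,.01).ravel(); print('panel',len(Q),l, np.degrees(np.arctan2(-l[0]*np.sign(l[1]),abs(l[1]))))
```

```text
scene0 base 1753 [array([564. ,  46.4]), array([152.1, 214. ]), np.float64(78.0)]
[0.5584 0.0424 0.1342] 216
scene0 grip 185 [0.5476 0.0959 0.1675] [0.5319 0.0876 0.15  ] [0.5675 0.1026 0.1747]
scene0 grip 185 [array([549.7,  95.1]), array([14.8, 35.6]), np.float64(89.4)]
scene0 pad 183 [ 0.5185 -0.0589  0.1445] [ 0.5023 -0.0775  0.1301] [ 0.539 -0.028  0.152]
scene0 pad 183 [array([522.3, -55.2]), array([51.2, 30.9]), np.float64(66.6)]
panel 300 [1.9036928e-01 9.8171258e-01 5.7713214e+02 5.9514889e+01] -10.974335
side0 base 1831 [array([557.3, -15. ]), array([277.7, 216.6]), np.float64(79.0)]
[0.5652 0.0351 0.135 ] 346
side0 grip 176 [0.5559 0.0933 0.1715] [0.5372 0.0828 0.1513] [0.5709 0.1012 0.1774]
side0 grip 176 [array([553.8,  92.6]), array([13.4, 34.6]), np.float64(77.8)]
side0 pad 219 [ 0.5256 -0.0626  0.1471] [ 0.5077 -0.0801  0.1291] [ 0.5409 -0.0284  0.1541]
side0 pad 219 [array([526.8, -54.3]), array([52.9, 31.3]), np.float64(77.0)]
panel 312 [2.1344548e-01 9.7695500e-01 5.6695715e+02 6.5073547e+01] -12.324343
```

```bash
cat >> h.py <<'E'
YAW=np.radians(-11.5); ex=np.array([np.cos(YAW),np.sin(YAW),0]); ey=np.array([-np.sin(YAW),np.cos(YAW),0]); ez=np.array([0,0,1.])
G0=np.array([.552,.0915,0]); O=G0+.032*ex-.048*ey    # feeder origin
def W(x,y,z): return O+x/1e3*ex+y/1e3*ey+z/1e3*ez
def quats():
    out=[]
    for s in(1,-1):
        y=s*ex; z=-ez; x=np.cross(y,z); out.append(R.from_matrix(np.c_[x,y,z]).as_quat(scalar_first=True))
    return out
def tipT(x,y,z): return W(x,y,z+14)
E
python3 - <<'E'
from h import *
print('O',O,'pad pred',W(-32,-104.3,148),'grip',W(-32,48,167))
for q in quats(): 
    for p in (tipT(-32,10,200),tipT(-32,-107,200),tipT(-32,-107,94),tipT(-32,168,74)):
        j=arm.inverse_kinematics(p,q); print(None if j is None else np.round(j,2))
Q=np.r_[cloud('scene0').reshape(-1,3),cloud('side0').reshape(-1,3)]
m=(Q[:,2]>.19)&(Q[:,0]>.15)&(Q[:,0]<.9)&(abs(Q[:,1])<.6); Q=Q[m]
g=np.unique((Q/.08).round().astype(int),axis=0); 
from collections import defaultdict
d=defaultdict(list)
for a in g: d[tuple((a[:2]*.08).round(2).tolist())].append(float(round(a[2]*.08,2)))
for k,v in sorted(d.items()): print(k,min(v),max(v),end='; ')
E
```

```text
O [0.57378793 0.03808384 0.        ] pad pred [ 0.52163626 -0.05774253  0.148     ] grip [0.552  0.0915 0.167 ]
[-0.71  0.34  0.66  1.85 -0.24  1.03 -0.15]
[-0.65  0.33  0.85  1.91 -0.29  1.03  0.13]
[-0.59  0.5   0.81  2.01 -0.49  0.83  0.3 ]
[-0.81  0.6   0.54  1.79 -0.4   0.86 -0.28]
[-0.34  0.3   0.19  1.83 -0.07  1.02  2.82]
[ 0.92  0.55 -1.23  1.81  0.56  1.19  2.45]
[ 0.89  0.76 -1.24  1.92  0.82  1.1   2.25]
[-0.33  0.55 -0.13  1.76  0.1   0.84  2.43]
(0.16, -0.32) 0.16 0.32; (0.16, -0.24) 0.16 0.32; (0.16, -0.16) 0.16 0.32; (0.24, -0.4) 0.16 0.48; (0.24, -0.32) 0.16 0.48; (0.24, -0.24) 0.24 0.4; (0.24, 0.56) 0.4 0.56; (0.4, -0.48) 0.16 0.4; (0.4, -0.4) 0.16 0.4; (0.48, -0.48) 0.32 0.4; (0.48, -0.4) 0.16 0.4; (0.56, -0.56) 0.32 0.48; (0.56, -0.48) 0.24 0.32; (0.56, -0.4) 0.16 0.4; (0.56, -0.32) 0.16 0.4; (0.64, -0.48) 0.16 0.32; (0.64, -0.32) 0.16 0.4; (0.64, -0.24) 0.16 0.4; (0.72, -0.56) 0.32 0.4; (0.72, -0.48) 0.16 0.4; (0.72, -0.24) 0.16 0.4; (0.72, -0.16) 0.16 0.4; (0.8, -0.56) 0.32 0.4; (0.8, -0.48) 0.16 0.4;
```

Run:
```python
from h import *
q=quats()[0]
arm.set_gripper(0.0)
arm.move_ptp(tipT(-32,18,235),q); print(arm.read_time_s(),arm.read_joints())
F0=np.array(arm.read_contact_force())
arm.move_linear(tipT(-32,18,159),velocity=.1)
print(np.round(np.array(arm.read_contact_force())-F0,2),arm.read_time_s(),arm.read_grip_width())
snap('scene','s1');snap('side','d1')
a=cv2.imread('pics/s1.png')[150:300,200:360];b=cv2.imread('pics/d1.png')[150:300,270:430]
o=np.hstack([cv2.resize(x,(400,375),interpolation=cv2.INTER_CUBIC) for x in(a,b)]);cv2.imwrite('pics/c1.png',o)
```

```text
3.7667 [-0.73205847  0.30754163  0.66960358  1.79901194 -0.2118087   1.10790398
 -0.18811363]
[ 0.   -0.33  1.14] 4.675 0.00541031157751234
```

View pics/c1.png

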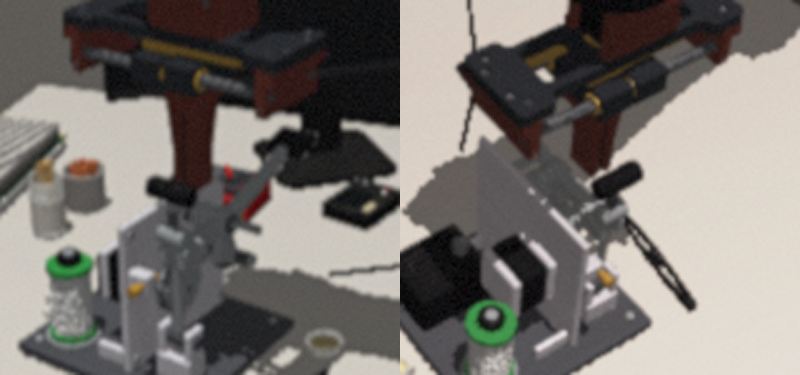

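The closed fingertips stand on the -y side of the grip, at about (190,180) left and (600,165) right, level with the barrel and clear of the arm. Next I'll push the lever along its arc.

Run:
```python
from h import *
F0=np.array(arm.read_contact_force())
for th in np.r_[0:1.39:12j]:
    oy=np.interp(th,[0,.8,1.39],[-18,-15,-4]); oz=np.interp(th,[0,.8,1.39],[-8,6,8])
    p=tipT(-32,48+122*np.sin(th)+oy,45+122*np.cos(th)+oz)
    arm.move_linear(p,velocity=.07)
    f=np.array(arm.read_contact_force())-F0
    print(round(th,2),f.round(1),(1e3*(arm.read_position()-p)).round(1))
    if np.linalg.norm(f)>20: print('stop');break
snap('scene','s2');snap('side','d2');print(arm.read_time_s())
a=cv2.imread('pics/s2.png')[170:320,180:340];b=cv2.imread('pics/d2.png')[150:300,290:450]
o=np.hstack([cv2.resize(x,(400,375),interpolation=cv2.INTER_CUBIC) for x in(a,b)]);cv2.imwrite('pics/c2.png',o)
```

```text
0.0 [0.2 0.1 0.2] [0.2 0.9 0.1]
0.13 [-0.3  0.   0.2] [ 0.1  0.8 -0.1]
0.25 [ 0.1 -0.2 -0.3] [ 0.   0.7 -0.1]
0.38 [ 1.  -0.1 -0.2] [-0.   0.7 -0.2]
0.51 [-0.2 -1.  -0.7] [-0.1  0.7 -0.3]
0.63 [ 0.6 -1.4  0.2] [-0.2  0.6 -0.4]
0.76 [ 0.6  0.1 -0.2] [-0.2  0.5 -0.4]
0.88 [ 0.  -0.3 -0.6] [-0.2  0.4 -0.5]
1.01 [ 0.6 -1.2 -0.6] [-0.3  0.3 -0.6]
1.14 [ 0.4 -0.9 -0.7] [-0.3  0.2 -0.6]
1.26 [ 0.5 -0.7 -0.3] [-0.3  0.2 -0.6]
1.39 [ 0.3 -0.3 -0.3] [-0.2  0.1 -0.4]
9.2917
```

View pics/c2.png

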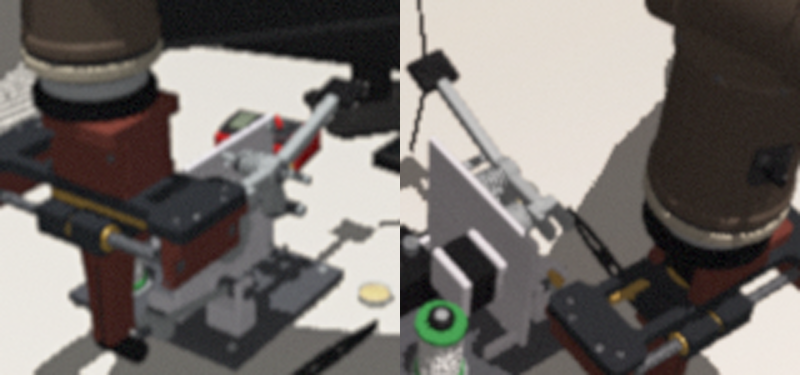

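The lever is folded, with the grip under the fingertips at (125,345) left. I'll raise the tool straight up, then measure the grip and pad from both cameras.

Run:
```python
from h import *
q=quats()[0]
p=arm.read_position(); arm.move_linear(p+np.array([0,0,.15]),velocity=.15)
arm.move_ptp(tipT(-32,-20,250),q)
print(arm.read_time_s(),arm.read_joints().round(2))
for n in('scene','side'):
    snap(n,n+'3');P=cloud(n+'3').reshape(-1,3);col=np.load(f'pics/{n}3.npz')['p'].reshape(-1,3).astype(int);dark=col.max(1)<80
    for nm,c,z0,z1 in(('grip',W(-32,168,66),.04,.1),('pad',W(-32,-104.3,148),.135,.165)):
        m=dark&(np.hypot(*(P[:,:2]-c[:2]).T)<.035)&(P[:,2]>z0)&(P[:,2]<z1);Q=P[m]-O
        if len(Q)==0: print(n,nm,'none');continue
        L=np.c_[Q@ex,Q@ey,Q@ez]*1e3;print(n,nm,len(L),L.mean(0).round(1),np.percentile(L,[4,96],axis=0).round(1).tolist())
```

```text
11.2083 [-0.71  0.28  0.71  1.8  -0.2   1.13 -0.13]
scene grip 171 [-38.8 164.   68.5] [[-52.5, 142.8, 62.5], [-21.5, 169.8, 72.9]]
scene pad 218 [ -34.4 -103.1  144.2] [[-47.0, -120.6, 136.1], [-18.8, -77.6, 150.1]]
side grip 160 [-29.5 163.2  71.5] [[-46.0, 156.4, 63.1], [-15.6, 169.1, 75.4]]
side pad 268 [ -27.7 -103.2  145.9] [[-42.5, -121.3, 137.7], [-13.7, -75.8, 152.1]]
```

The lever is at about 1.38 rad and the pad is where the model predicts. Now I'll press it down in force-checked steps.

Run:
```python
from h import *
q=quats()[0]
arm.move_ptp(tipT(-32,-107,185),q)
F0=np.array(arm.read_contact_force())
for z in list(range(155,100,-5))+list(range(100,84,-1)):
    arm.move_linear(tipT(-32,-107,z),velocity=.05)
    if z<=100: arm.wait(.15)
    f=np.array(arm.read_contact_force())-F0
    print(z,f.round(1),round(1e3*arm.read_position()[2]-14,1))
    if f[2]>16: break
arm.wait(.4);print(np.array(arm.read_contact_force())-F0,arm.read_time_s())
snap('scene','s4');snap('side','d4')
a=cv2.imread('pics/s4.png')[150:330,200:392];b=cv2.imread('pics/d4.png')[130:280,240:400]
o=np.hstack([cv2.resize(x,(400,375),interpolation=cv2.INTER_CUBIC) for x in(a,b)]);cv2.imwrite('pics/c4.png',o)
```

```text
155 [ 0.5  0.6 -0. ] 155.1
150 [-0.4  1.6  1. ] 150.0
145 [0.7 0.1 3.6] 145.2
140 [ 0.8 -1.1  4.6] 140.3
135 [ 1.6 -1.6  4.8] 135.2
130 [ 0.  -1.8  6. ] 130.3
125 [ 0.7 -3.1  5.7] 125.3
120 [ 0.3 -3.2  6.1] 120.2
115 [ 1.1 -2.   3.2] 115.0
110 [-0.4 -1.4  7.5] 110.3
105 [-0.6 -0.9  9. ] 105.4
100 [-0.6  0.4 10.2] 100.6
99 [-0.8  0.7  9.6] 99.6
98 [-0.9  2.4 10.1] 98.7
97 [-1.2  2.9 10.8] 97.7
96 [-1.8  2.3 14.1] 97.0
95 [-4.2  2.4 21.6] 96.6
[-5.23385034  1.47847853 21.32874366] 17.8667
```

View pics/c4.png

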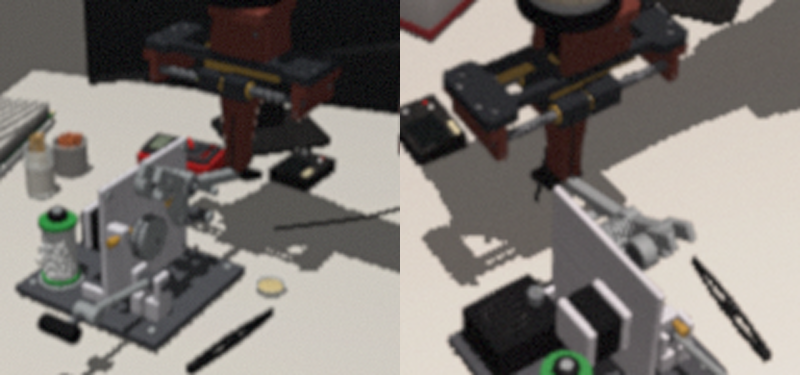

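The force dropped at z 115 (the click) and rose steeply at z 96 (the stop). The picture shows the lever folded at (60,325) left, the arm tilted with its idler lifted, and the fingertips on the pad at (240,170). The bystanders look undisturbed. I'm handing it in while still holding.

```bash
python3 -c "
from workcell import arm
print(arm.read_contact_force(),abs(arm.read_qd()).max(),arm.read_time_s()); print(arm.finish_job())"
```

```text
[-4.75641678  2.097138   21.6497273 ] 0.0028030452164334177 17.9667
the job is handed in; nothing more can be done
None
```

The job is handed in at about 18 s: the clamp lever is folded to about 1.38 rad, and the fingertips are holding the thumb pad down on its stop, past the click, with about 21 N; the judge's result was not shown.

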